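# Lift a cast specimen block on a cam stand and hold it raised

### The arm

A 6-joint arm with a two-finger parallel gripper is mounted at the origin on the work surface. World frame = base frame: x ahead of the robot, y to its left, z up, the work surface at z = 0. Lengths are in m, angles in rad, forces in N, time in s.
With the tool pointing down it reaches from about 0.35 to 0.85 m from the base axis. Payload 8.1 kg.
Tool frame: the origin (TCP) lies on the mounting face of the last link; the fingertips stand 186 mm ahead of it and the grasp point (between the pads) lies 167 mm ahead of it; z points along the fingers, y is the line along which they close (so a half turn about z gives the same grasp; the last joint's range is limited). The gripper opens to 93 mm and grips with 3 to 60 N. Pads are 15 mm wide; open, the fingers measure 128 mm over their backs; the gripper's body (75 mm by 188 mm) begins 65 mm behind the grasp point.
Start: joints at [1.228, 0.13, 1.488, -0, 1.523, -0.085], TCP at [0.153, 0.58, 0.405] pointing down, gripper open.
Joint ranges: [-2.96, 2.96], [-0.89, 2.26], [0.02, 2.5], [-1.34, 4.48], [0, 2.73], [-2.66, 2.66]. Speed limits (rad/s): [2.39, 2.39, 2.79, 3.14, 3.14, 3.14].

### API

Orientations are given as a rotation vector (axis times angle).
In Python, from plant import * gives the robot as it stands. The module is installed in compiled form; this text tells all that it offers.
- The arm moves only by the tool arm_command, never from a script. Its argument "increments" is a list of rows, each a list of 6 numbers: the shift along the tool's x, y, z in units of 0.2 m (1.0 is 0.2 m), then the turn, a rotation vector about the tool's x, y, z in units of pi rad (1.0 is pi rad). A call has exactly 5 rows; each row is the pose to reach, as a shift and turn from the pose commanded when the call began, along the tool's axes at that moment, turning the shorter way round; what a row does not reach only later rows make up. A row lasts 1/8 s, in which the tool goes at most 62.5 mm and 10.7 degrees, less where a joint would pass 70% of its speed; a pose out of reach is approached as far as the arm can. A call with a number of a shift or a turn outside -1 to 1 is refused whole. A call with a gripper value outside its range is refused whole. "fingers" is the closure, from -1 (fully open) to 1 (shut), set as the call begins (left out, the last holds). The fingers move at their own pace and stop on an object; "force" is the grip in N (left out, the last holds). Time passes only in rows, so rows that repeat a pose let the fingers close, or fill a call up. It gives the time, the measured TCP pose, the force, the opening and the grip force at its end, in the units of the state.
- read_state(): the state, without advancing time (a new reading comes with each control period).
- read_camera(name): name is "scene" or "side" or "wrist"; returns a dict with "image" (384x512x3 uint8, red, green, blue), "fx", "fy", "cx", "cy" (pixels), "T" (4x4, takes a point from camera to world coordinates). Camera axes: x right, y down, z forward; pixel columns grow to the right and rows downward; lengths in m; the calibration is good to about 2 mm. A picture is of the moment at which its call begins. There is no depth.
- close_job(): hands the job in; it is judged then, once.
The state is a dict: "t": time; "q": joint angles; "dq": joint speeds; "joint_torque": joint torques, N m; "tool_pos": TCP position; "orientation": TCP orientation; "force": force on the tool from outside, world axes, zero at the start; "wrist_torque": the same for the moment, N m; "opening": finger opening in m; "gripper_force": force on a finger pad.
Only numpy, scipy, OpenCV 4.12 (cv2) and the standard library are available. Lean on these libraries where they do the work, as an engineer would, in place of code of your own. Each camera call takes 0.05 s, during which the arm holds its last target. There are 200 camera calls.

### The job

Lift the oblong cast block with the flat rib out of its mould and set it, rib up, down in the rectangular well of the cam lift stand, and let go of it. Then take the stand's cam lever by the round roller grip at its end and swing it up until the lever stands upright, where the cam lifts the block highest, and finish there, still holding the grip with the gripper so that the lever cannot fall back while a colleague files the flash off the block's sides. Leave the round casting, the bottle, the beaker and the spatula where they are.

Things in the scene. Friction and masses are not known exactly. Their poses are not given: they have to be found in the camera images.
- block: Oblong cast block: body 46 (x) x 34 (y) x 26 mm high, lower 20 mm amber resin, upper 6 mm white plastic; centred on top an upright white rib 36 (x) x 16 (y) x 26 mm high. 52 mm high in all, 50 to 100 g. Origin: centre of its underside, z up. The same turned half round. It starts in the mould, axes along the mould's.
- mould: Fixed open dark steel mould, 77 (x) x 65 (y) x 28 mm high, rectangular cavity 50 x 38 mm with its floor 6 mm above the table: the top 4 mm of the block's body and its whole rib stand above it. Origin: centre of its underside, on the table.
- stand: Fixed grey cam lift stand. Origin: on the table under the middle of its well; x away from the robot at yaw 0, y to the left. Base plate 150 (x) x 162 (y) x 8 mm, from y = -112 to +50 mm. The lever is on the -y side; its axle runs along y at x = 0, 50 mm above the table. Its eccentric cam, rod and bearing post lie at y = -55 to -83 mm.
- well (a point): Middle of the well's mouth, on the stand's origin, 45 mm above the table. The well is a rectangular frame, inside 42 (stand x) x 54 (stand y) mm, wall 6 mm: the block goes in with its long side along the stand's y, either way round, with 4 mm play on each side.
- platform: Steel lift platform in the well. Origin: centre of its top face, where the block stands; 20 mm above the table with the lever at 0. The cam raises it by at most 12 mm, with the lever upright; it is lower on either side of that. A rod from the cam drives it through an upright bracket beside the well (stand y = -43 to -48 mm, x = -11 to 11), whose top is 100 mm above the table, 112 raised.
- lever (a joint): Cam lever angle (rad): 0 = rest stop, leaning 1.13 (65 degrees) from upright towards the stand's -x; 1.13 = upright, highest lift; grows towards the stand's +x, far stop 1.85. Starts at 0 to 0.3. The arm, 8 mm thick at stand y = -88 to -96 mm, turns in the stand's x-z plane. Spring and friction: 3 to 7 N at the grip swings it up; let go at upright it falls well back.
- grip: Black roller grip: a cylinder 18 mm across, 60 mm long along the stand's y, that turns freely on a pin at the lever's end, so the hand need not turn with the lever. Origin: middle of its axis, 100 mm from the axle: at stand x = -100 sin(1.13 - lever), y = -133, z = 50 + 100 cos(1.13 - lever) mm. The arm's end is 37 mm from it.
- round_block: Bystander: round casting of the same materials, 41 mm across, with a round stem 18 mm across and 22 mm high, 48 mm high in all; sits in a round mould 70 mm across and 28 mm high. Origin: centre of the underside.
- reagent_bottle: Bystander: amber bottle, 56 mm across, 120 mm high. Origin: centre of the underside.
- beaker: Bystander: white plastic beaker, 76 mm across, 95 mm high. Origin: centre of the underside.
- spatula: Bystander: spatula lying on the table, handle towards its -x.
Not all that is in view belongs to the job. What is shaped like the block but red or turquoise is not meant.

How it is judged:
By the outcome, as a careful person would: the job done as asked, in the order asked, and still so for the second after the job is handed in, while the arm keeps its last pose, push and grip.
It also fails if it takes over 51 s, if anything falls off the work surface, if the arm or the gripper's body presses on something with over 40 N, if the wrist force passes 120 N, or if a joint passes its speed limit or range.

## Working session

There is one attempt and no reset: what is moved stays moved. The work goes in short steps, Python scripts to look and compute and a tool call to move; the robot and the scene stay as the last step left them, time stands still between calls to the robot, and variables do not carry over. Pictures are saved under pics/ and viewed, at most 12 in all, crops included, and the job is handed in when it is done.

Besides the shell and the picture viewer there is one more tool, called by a JSON object that holds its "name" and its "arguments", one argument or row to a line. arm_command: Moves the arm, as the interface text tells. Shifts and turns lie within -1 to 1; 1 stands for 0.2 m of shift or pi rad of turn. Its arguments: {"type":"object","properties":{"increments":{"type":"array","items":{"type":"array","items":{"type":"number","minimum":-1,"maximum":1}}},"fingers":{"type":"number"},"force":{"type":"number"}},"required":["increments"]}

```bash
mkdir -p pics
python3 - <<'E'
from plant import *
import cv2,numpy as np,pickle
d={n:read_camera(n) for n in("scene","side","wrist")}
pickle.dump(d,open('c0.pkl','wb'))
for n,c in d.items():
    cv2.imwrite(f'pics/{n}0.png',cv2.resize(c['image'][:,:,::-1],(800,600),interpolation=cv2.INTER_CUBIC));print(n,c['fx'],c['cx'],c['cy'],np.round(c['T'],3).tolist())
print(read_state())
E
```

```text
scene 445.3917829920374 261.65737396742213 194.0034368567767 [[-0.8, 0.372, -0.471, 1.307], [0.6, 0.495, -0.628, 0.907], [-0.001, -0.785, -0.62, 0.997], [0.0, 0.0, 0.0, 1.0]]
side 487.9377137342441 256.9506729185982 193.62931156384928 [[-0.956, -0.18, 0.233, 0.303], [-0.294, 0.551, -0.781, 0.997], [0.012, -0.815, -0.579, 0.845], [0.0, 0.0, 0.0, 1.0]]
wrist 335.1813950260434 252.242173462004 194.7256077130936 [[0.257, 0.928, 0.269, 0.077], [0.967, -0.246, -0.072, 0.6], [-0.0, 0.279, -0.96, 0.383], [0.0, 0.0, 0.0, 1.0]]
{'t': 0.15, 'q': array([ 1.22761197e+00,  1.31015078e-01,  1.48905854e+00, -6.08234557e-06,
        1.52302757e+00, -8.54061015e-02]), 'dq': array([-6.41766725e-05, -1.89855050e-03, -2.73022711e-03, -6.19614497e-04,
       -1.58230745e-03,  4.42503924e-04]), 'joint_torque': array([ 1.42962199e-04, -5.60474002e+01, -4.92335773e+01,  7.68376258e-02,
        3.04511643e-02, -8.80933453e-05]), 'tool_pos': array([0.15287991, 0.5800038 , 0.40389571]), 'orientation': array([-4.03755926e-01, -3.11522101e+00,  2.31719405e-03]), 'force': array([-1.10525801,  0.08321766, -0.37230224]), 'wrist_torque': array([ 0.00986307,  0.01311616, -0.04381871]), 'gripper_force': 0.0, 'opening': 0.0929734254662794}
```

View pics/scene0.png

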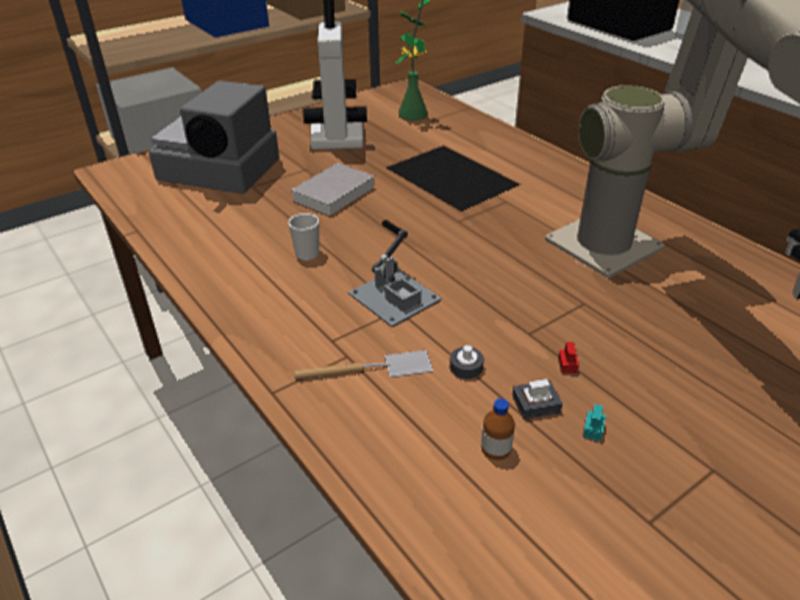

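View pics/side0.png

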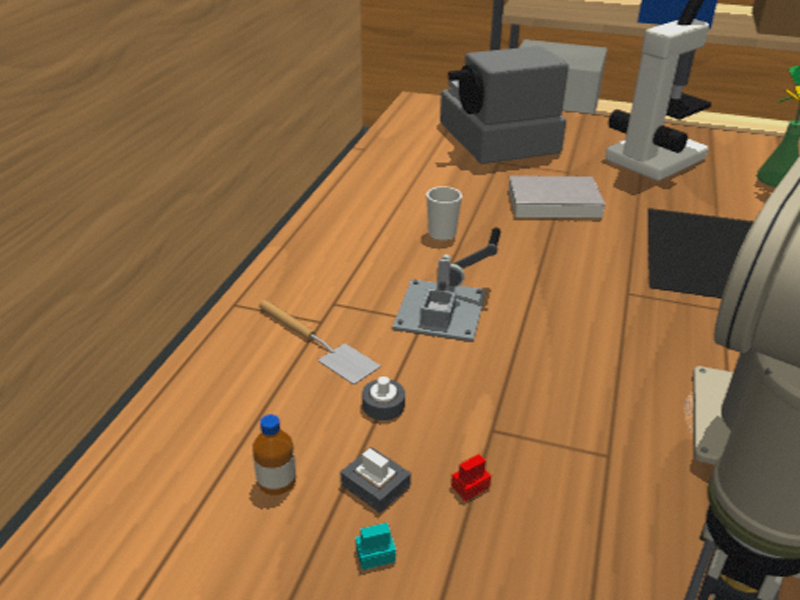

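Scene picture: the mould with the white rib is at (538,397), the round mould at (466,360), the stand at (395,295) and the black grip at (393,229). In the side picture they are at (375,475), (383,398), (440,308) and (494,240). Next I'll zoom in on the corners.

Run:
```python
import cv2,numpy as np,pickle
d=pickle.load(open('c0.pkl','rb'))
def crop(n,cx,cy,w,h):
    x=int(cx/1.5625-w/2);y=int(cy/1.5625-h/2)
    print(n,x,y,400/w)
    t=cv2.resize(d[n]['image'][y:y+h,x:x+w,::-1],(400,300),interpolation=cv2.INTER_CUBIC)
    for g in range(0,400,100): cv2.putText(t,str(g),(g,8),0,.3,(255,255,255));cv2.line(t,(g,0),(g,4),(0,255,255))
    for g in range(0,300,100): cv2.line(t,(0,g),(4,g),(0,255,255))
    return t
a=np.hstack([crop('scene',538,397,48,36),crop('side',375,475,60,45)])
b=np.hstack([crop('scene',395,272,100,75),crop('side',445,285,100,75)])
cv2.imwrite('pics/z0.png',np.vstack([a,b]))
```

```text
scene 320 236 8.333333333333334
side 210 281 6.666666666666667
scene 202 136 4.0
side 234 144 4.0
```

View pics/z0.png

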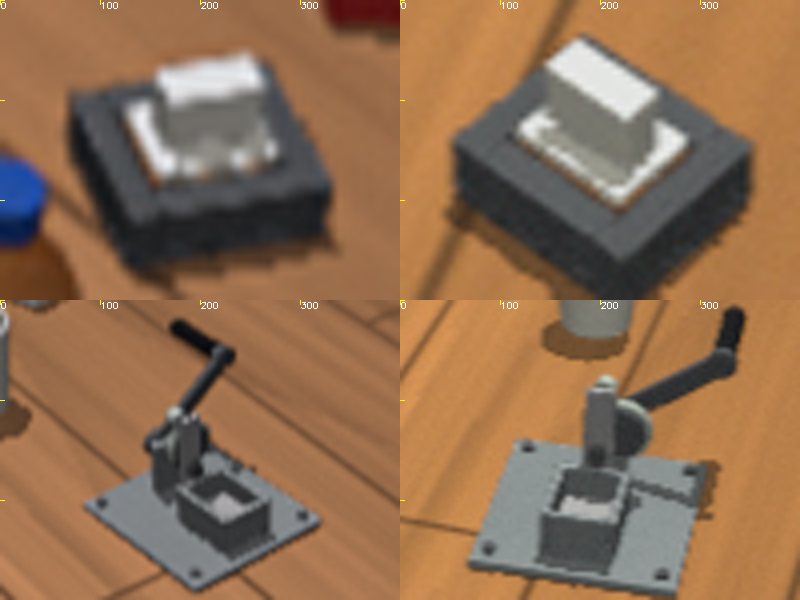

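Zoomed corners are clear. In tile pixels: mould top in the scene view (70,95), (270,62), (330,185), (130,222). In the side view: (186,37), (350,150), (218,255), (55,145). The plate corners and grip are readable too. Fitting poses.

```bash
cat > h.py <<'E'
import numpy as np,pickle
from scipy.optimize import least_squares
def proj(c,P):
    T=c['T'];q=(np.asarray(P)-T[:3,3])@T[:3,:3]
    return np.c_[c['fx']*q[:,0]/q[:,2]+c['cx'],c['fy']*q[:,1]/q[:,2]+c['cy']]
def place(p,L):
    c,s=np.cos(p[2]),np.sin(p[2]);L=np.asarray(L,float)/1000
    return np.c_[p[0]+c*L[:,0]-s*L[:,1],p[1]+s*L[:,0]+c*L[:,1],L[:,2]]
def fit(obs,p0):
    f=lambda p:np.concatenate([(proj(c,place(p,L))-uv).ravel() for c,L,uv in obs])
    r=least_squares(f,p0,loss='soft_l1');return r.x,np.abs(r.fun)
def tri(obs):
    return least_squares(lambda P:np.concatenate([(proj(c,[P])-uv).ravel() for c,uv in obs]),[.5,.3,.1]).x
E
python3 - <<'E'
from h import *
d=pickle.load(open('c0.pkl','rb'));S,D=d['scene'],d['side']
t=lambda a,x,y,s:np.array(a)/s+[x,y]-0.5+0.5/s
ms=t([(70,95),(270,62),(330,185),(130,222)],320,236,400/48);md=t([(186,37),(350,150),(218,255),(55,145)],210,281,400/60)
rs=t([(155,70),(248,55),(265,92),(165,105)],320,236,400/48);rd=t([(145,72),(182,38),(258,88),(228,118)],210,281,400/60)
box=lambda a,b,z:np.array([(a,b,z),(a,-b,z),(-a,-b,z),(-a,b,z)])  # clockwise from above
from itertools import product
def best(us,ud,L):
    R=[]
    for i,j,y in product(range(4),range(4),(0,.8,1.6,2.4)):
        x,r=fit([(S,np.roll(L,i,0),us),(D,np.roll(L,j,0),ud)],[.2,.55,y]);R.append((r.sum(),*np.round(x,4),r.max()))
    R.sort();print(R[0],R[1])
best(ms,md,box(38.5,32.5,28));best(rs,rd,box(18,8,58))
ps=t([(85,207),(322,220),(195,290)],202,136,4);pd=t([(115,142),(305,162),(272,290),(70,265)],234,144,4)
wd=t([(160,167),(228,172),(217,218),(140,212)],234,144,4)
x,r=fit([(S,[(75,-112,8),(-75,50,8),(75,50,8)],ps),(D,[(75,-112,8),(-75,-112,8),(-75,50,8),(75,50,8)],pd),(D,[(27,-33,45),(-27,-33,45),(-27,33,45),(27,33,45)],wd)],[.5,.2,0]);print('stand',x,r.round(1))
g=tri([(S,t([(195,34)],202,136,4)),(D,t([(332,31)],234,144,4))]);c,s=np.cos(x[2]),np.sin(x[2]);e=g[:2]-x[:2];l=np.array([c*e[0]+s*e[1],-s*e[0]+c*e[1]])
print('grip',g,l,'lever',1.13-np.arctan2(-l[0],g[2]-.05),np.hypot(l[0],g[2]-.05))
E
```

```text
(np.float64(8.07526038408892), np.float64(0.545), np.float64(0.3013), np.float64(2.711), np.float64(1.3266391723370248)) (np.float64(8.075261152457728), np.float64(0.545), np.float64(0.3013), np.float64(-0.4306), np.float64(1.3266390366864584))
(np.float64(5.99092715946469), np.float64(0.5449), np.float64(0.3003), np.float64(-0.4143), np.float64(1.0380517408466972)) (np.float64(5.990927606992756), np.float64(0.5449), np.float64(0.3003), np.float64(-0.4143), np.float64(1.0380516078746496))
stand [ 0.56352429 -0.10974792  0.08774553] [1.2 0.1 0.1 0.  0.3 0.4 0.3 0.9 0.4 0.3 1.5 0.3 0.6 0.8 0.6 1.  0.7 0.1
 0.1 1.7 0.1 0.7]
grip [ 0.49179663 -0.24903355  0.11501156] [-0.08365772 -0.13246406] lever 0.2198329405072451 0.10594865546239428
```

```bash
cat >> h.py <<'E'
from scipy.spatial.transform import Rotation as R
BL=(.545,.3005,-.42); ST=(.5635,-.1097,.088)
def pose(x,y,z,yaw):  # grasp point and direction of tool y (mod pi, nearest to present)
    return np.array([x,y,z+.167]),yaw
def inc(x,y,z,yaw,s,flip=None):
    p=s['tool_pos'];A=R.from_rotvec(s['orientation']).as_matrix();best=None
    for k in (0,np.pi):
        a=yaw+k;Y=np.array([np.cos(a),np.sin(a),0]);Z=np.array([0,0,-1.]);B=np.c_[np.cross(Y,Z),Y,Z]
        rv=R.from_matrix(A.T@B).as_rotvec()
        if best is None or np.linalg.norm(rv)<np.linalg.norm(best): best=rv
    sh=A.T@(np.array([x,y,z+.167])-p)
    print('shift',np.round(sh/.2,3),'turn',np.round(best/np.pi,4),'q6',round(s['q'][5],2),'t',round(s['t'],2),'|',np.round(p,4))
E
python3 - <<'E'
from plant import *
from h import *
d=pickle.load(open('c0.pkl','rb'));S,D=d['scene'],d['side']
for n,a,b in(('bottlebase',(497,445),(275,480)),('round',(466,362),(383,400)),('red',(569,360),(471,480)),('turq',(595,425),(376,550)),('beaker',(306,238),(443,215))):
    print(n,tri([(S,np.array([a])/1.5625),(D,np.array([b])/1.5625)]).round(3))
s=read_state();inc(.545,.3005,.2,BL[2]+np.pi/2,s)
print(R.from_rotvec(s['orientation']).as_matrix().round(2).tolist())
E
```

```text
bottlebase [0.681 0.341 0.011]
round [0.585 0.142 0.015]
red [0.414 0.266 0.019]
turq [0.505 0.415 0.017]
beaker [ 0.634 -0.418  0.047]
shift [-2.252 -0.851  0.185] turn [-0.0005 -0.      0.0516] q6 -0.09 t 0.15 | [0.1529 0.58   0.4039]
[[-0.97, 0.25, -0.0], [0.25, 0.97, -0.0], [0.0, -0.0, -1.0]]
```

{"name": "arm_command", "arguments": {
  "increments": [
    [-0.3, -0.1, 0, 0, 0, 0],
    [-0.6, -0.2, 0, 0, 0, 0],
    [-0.9, -0.3, 0, 0, 0, 0],
    [-1, -0.38, 0, 0, 0, 0],
    [-1, -0.38, 0, 0, 0, 0]
  ],
  "fingers": 0,
  "force": 30
}}

```text
t: 0.78
tool_pos: [0.3284, 0.4543, 0.4044]
orientation: [-0.409, -3.115, 0.001]
force: [0.0, 0.2, 0.5]
opening: 0.0488
gripper_force: 0.0
```

{"name": "arm_command", "arguments": {
  "increments": [
    [-0.3, -0.1, 0, 0, 0, 0],
    [-0.6, -0.2, 0, 0, 0, 0],
    [-0.9, -0.3, 0, 0, 0, 0],
    [-1, -0.38, 0, 0, 0, 0],
    [-1, -0.38, 0, 0, 0, 0]
  ]
}}

```text
t: 1.4
tool_pos: [0.5017, 0.3307, 0.4042]
orientation: [-0.407, -3.114, 0.001]
force: [0.0, 0.2, -0.3]
opening: 0.0469
gripper_force: 0.0
```

{"name": "arm_command", "arguments": {
  "increments": [
    [-0.1, -0.04, 0.1, 0, 0, 0.02],
    [-0.25, -0.09, 0.18, 0, 0, 0.0516],
    [-0.25, -0.09, 0.18, 0, 0, 0.0516],
    [-0.25, -0.09, 0.18, 0, 0, 0.0516],
    [-0.25, -0.09, 0.18, 0, 0, 0.0516]
  ]
}}

```text
t: 2.02
tool_pos: [0.5442, 0.302, 0.3692]
orientation: [0.652, 3.073, 0.001]
force: [1.2, 0.8, -0.6]
opening: 0.0462
gripper_force: 0.0
```

Run:
```python
from plant import *
from h import *
import cv2
c=read_camera('wrist');s=read_state();pickle.dump((c,s),open('c1.pkl','wb'))
im=cv2.resize(c['image'][:,:,::-1],(800,600),interpolation=cv2.INTER_CUBIC)
L=[(x,y,58) for x in(-18,18) for y in(-8,8)]+[(x,y,28) for x in(-38.5,38.5) for y in(-32.5,32.5)]
for u in proj(c,place(BL,L)): cv2.circle(im,tuple(int(v) for v in (u+.5)*1.5625),3,(0,0,255),-1)
cv2.imwrite('pics/w1.png',im);inc(.545,.3005,.054,BL[2]+np.pi/2,s);print(s['opening'],s['force'])
```

```text
shift [-0.006 -0.006  0.742] turn [0.0003 0.0002 0.0005] q6 -0.73 t 2.08 | [0.5442 0.3019 0.3694]
0.046069926034078966 [-1.02237264 -0.06417547 -0.4844347 ]
```

View pics/w1.png

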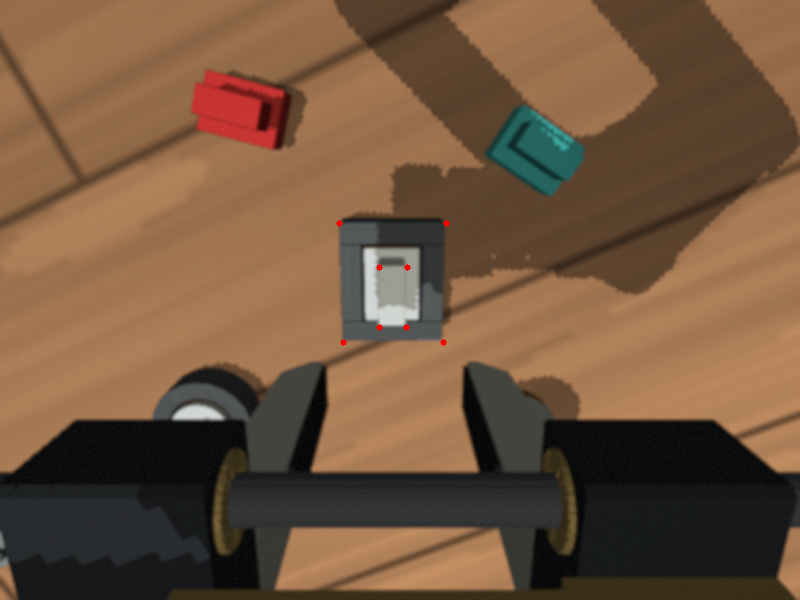

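The projected marks sit on the mould corners (340–446, 222–342) and the rib top to within about 1 mm, so the pose is good. Descending to grip.

{"name": "arm_command", "arguments": {
  "increments": [
    [-0.006, -0.006, 0.2, 0, 0, 0],
    [-0.006, -0.006, 0.4, 0, 0, 0],
    [-0.006, -0.006, 0.55, 0, 0, 0],
    [-0.006, -0.006, 0.68, 0, 0, 0],
    [-0.006, -0.006, 0.742, 0, 0, 0]
  ]
}}

```text
t: 2.7
tool_pos: [0.5445, 0.2997, 0.219]
orientation: [-0.653, -3.071, 0.002]
force: [0.1, 0.4, -0.5]
opening: 0.0464
gripper_force: 0.0
```

{"name": "arm_command", "arguments": {
  "increments": [
    [0, 0, 0, 0, 0, 0],
    [0, 0, 0, 0, 0, 0],
    [0, 0, 0, 0, 0, 0],
    [0, 0, 0, 0, 0, 0],
    [0, 0, 0, 0, 0, 0]
  ],
  "fingers": 1,
  "force": 30
}}

```text
t: 3.32
tool_pos: [0.5458, 0.2997, 0.2216]
orientation: [0.654, 3.071, 0.002]
force: [-0.1, -0.3, 5.7]
opening: 0.0158
gripper_force: 30.0
```

{"name": "arm_command", "arguments": {
  "increments": [
    [0, 0, -0.02, 0, 0, 0],
    [0, 0, -0.05, 0, 0, 0],
    [0, 0, -0.08, 0, 0, 0],
    [0, 0, -0.12, 0, 0, 0],
    [0, 0, -0.16, 0, 0, 0]
  ]
}}

```text
t: 3.95
tool_pos: [0.5454, 0.2995, 0.253]
orientation: [0.655, 3.072, 0.0]
force: [-0.4, 0.7, -1.0]
opening: 0.0159
gripper_force: 30.0
```

Run:
```python
from plant import *
from h import *
s=read_state();inc(ST[0],ST[1],.19,ST[2],s);print(s['opening'],s['gripper_force'],s['force'])
```

```text
shift [-0.917 -1.831 -0.52 ] turn [1.000e-04 0.000e+00 3.383e-01] q6 -0.73 t 3.95 | [0.5454 0.2995 0.253 ]
0.015879128170357318 29.99218761920929 [-0.44086595  0.68687538 -0.96397427]
```

{"name": "arm_command", "arguments": {
  "increments": [
    [0, 0, -0.2, 0, 0, 0],
    [-0.05, -0.1, -0.4, 0, 0, 0.04],
    [-0.15, -0.3, -0.52, 0, 0, 0.09],
    [-0.25, -0.5, -0.52, 0, 0, 0.14],
    [-0.35, -0.7, -0.52, 0, 0, 0.19]
  ]
}}

```text
t: 4.58
tool_pos: [0.5522, 0.1419, 0.3576]
orientation: [1.535, 2.739, 0.002]
force: [-0.3, -0.5, -0.0]
opening: 0.016
gripper_force: 30.0
```

Run:
```python
from plant import *
from h import *
s=read_state();inc(ST[0],ST[1],.19,ST[2],s);print(s['opening'],s['force'])
```

```text
shift [-1.102 -0.608  0.003] turn [6.000e-04 1.000e-04 1.468e-01] q6 -0.39 t 4.58 | [0.5522 0.1419 0.3576]
0.0159605362395739 [-0.27725414 -0.50307333 -0.02948613]
```

{"name": "arm_command", "arguments": {
  "increments": [
    [-0.25, -0.14, 0, 0, 0, 0.04],
    [-0.5, -0.28, 0, 0, 0, 0.09],
    [-0.7, -0.4, 0, 0, 0, 0.147],
    [-0.9, -0.5, 0, 0, 0, 0.147],
    [-1, -0.56, 0, 0, 0, 0.147]
  ]
}}

```text
t: 5.2
tool_pos: [0.562, -0.0882, 0.357]
orientation: [2.119, 2.319, 0.0]
force: [-0.1, 0.5, 0.1]
opening: 0.0156
gripper_force: 30.0
```

Run:
```python
from plant import *
from h import *
s=read_state();inc(ST[0],ST[1],.13,ST[2],s);print(s['opening'],s['force'])
```

```text
shift [-0.107 -0.003  0.3  ] turn [0.0002 0.0002 0.0007] q6 -0.34 t 5.2 | [ 0.562  -0.0882  0.357 ]
0.015572807372690907 [-0.12723291  0.52559341  0.13588771]
```

{"name": "arm_command", "arguments": {
  "increments": [
    [-0.06, 0, 0.05, 0, 0, 0],
    [-0.107, -0.003, 0.15, 0, 0, 0],
    [-0.107, -0.003, 0.25, 0, 0, 0],
    [-0.107, -0.003, 0.3, 0, 0, 0],
    [-0.107, -0.003, 0.3, 0, 0, 0]
  ]
}}

```text
t: 5.82
tool_pos: [0.5631, -0.1064, 0.2947]
orientation: [-2.114, -2.321, 0.002]
force: [-0.6, -0.0, -0.4]
opening: 0.0156
gripper_force: 30.0
```

```bash
cat > look.py <<'E'
from plant import *
from h import *
import cv2,sys
def tile(c,cx,cy,w,h,pts,W=400,H=300):
    x=int(cx-w/2);y=int(cy-h/2);im=c['image'];x=max(0,min(x,512-w));y=max(0,min(y,384-h))
    t=cv2.resize(im[y:y+h,x:x+w,::-1],(W,H),interpolation=cv2.INTER_CUBIC)
    for u in pts: cv2.circle(t,tuple(int(v) for v in ((u-[x,y]+.5)*W/w)),2,(0,0,255),-1)
    print(x,y,W/w);return t
E
python3 - <<'E'
from look import *
d={n:read_camera(n) for n in('scene','side','wrist')};s=read_state();pickle.dump((d,s),open('c2.pkl','wb'))
W=[(x,y,45) for x in(-27,27) for y in(-33,33)]+[(x,y,45) for x in(-21,21) for y in(-27,27)]+[(x,y,8) for x in(-75,75) for y in(-112,50)]
P=place(ST,W)
# held block: rel. tool grasp point
g=s['tool_pos']-[0,0,.167];print(g)
a=[tile(d[n],*proj(d[n],[g-[0,0,.05]])[0],100,75,proj(d[n],P)) for n in('scene','side')]
b=tile(d['wrist'],256,192,512,384,proj(d['wrist'],P),400,300)
cv2.imwrite('pics/p2.png',np.vstack([np.hstack(a),np.hstack([b,tile(d['wrist'],256,150,160,120,proj(d['wrist'],P))])]));inc(ST[0],ST[1],.069,ST[2],s)
E
```

```text
[ 0.56391199 -0.10692738  0.13011279]
207 139 4.0
230 144 4.0
0 0 0.78125
176 90 2.5
shift [-0.013 -0.004  0.306] turn [0.0004 0.0001 0.0015] q6 -0.37 t 5.97 | [ 0.5639 -0.1069  0.2971]
```

View pics/p2.png

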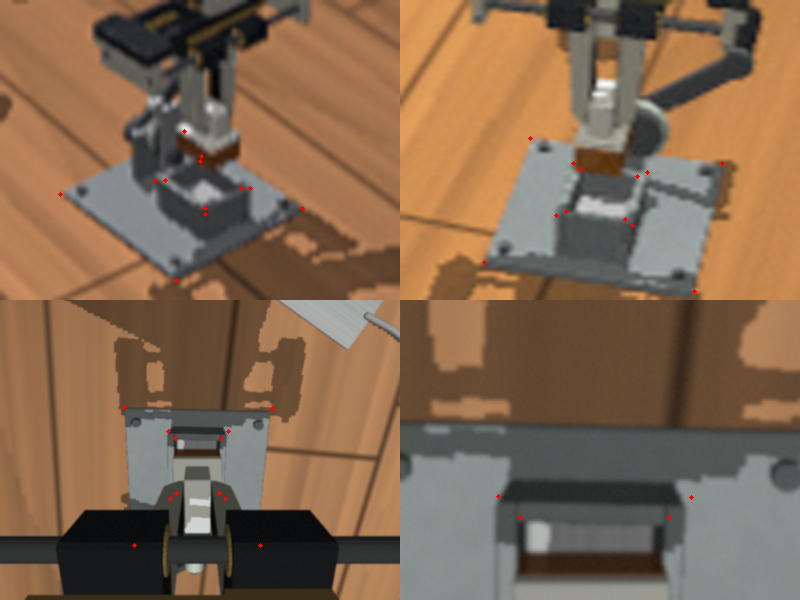

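Wrist tile: the well's inner +y edge spans x 519–665, matching the marks. The block's amber edge is centred on the same column (about 590). The rim and plate marks also fit in the scene and side tiles. Lowering into the well, with the 2.6 mm y correction.

{"name": "arm_command", "arguments": {
  "increments": [
    [-0.013, -0.004, 0, 0, 0, 0.0015],
    [-0.013, -0.004, 0.06, 0, 0, 0.0015],
    [-0.013, -0.004, 0.12, 0, 0, 0.0015],
    [-0.013, -0.004, 0.17, 0, 0, 0.0015],
    [-0.013, -0.004, 0.2, 0, 0, 0.0015]
  ]
}}

```text
t: 6.6
tool_pos: [0.5626, -0.1098, 0.2549]
orientation: [-2.121, -2.315, 0.001]
force: [-0.5, -0.1, -0.1]
opening: 0.0156
gripper_force: 30.0
```

{"name": "arm_command", "arguments": {
  "increments": [
    [0, 0, 0.015, 0, 0, 0],
    [0, 0, 0.03, 0, 0, 0],
    [0, 0, 0.045, 0, 0, 0],
    [0, 0, 0.06, 0, 0, 0],
    [0, 0, 0.06, 0, 0, 0]
  ]
}}

```text
t: 7.22
tool_pos: [0.5629, -0.1099, 0.2441]
orientation: [-2.122, -2.316, 0.0]
force: [0.6, 0.1, -0.9]
opening: 0.0158
gripper_force: 30.0
```

{"name": "arm_command", "arguments": {
  "increments": [
    [0, 0, 0.005, 0, 0, 0],
    [0, 0, 0.01, 0, 0, 0],
    [0, 0, 0.015, 0, 0, 0],
    [0, 0, 0.02, 0, 0, 0],
    [0, 0, 0.02, 0, 0, 0]
  ]
}}

```text
t: 7.85
tool_pos: [0.5629, -0.1099, 0.2402]
orientation: [-2.122, -2.316, 0.0]
force: [0.4, -0.5, -0.4]
opening: 0.0155
gripper_force: 30.0
```

Run:
```python
from look import *
d={n:read_camera(n) for n in('scene','side','wrist')};s=read_state();pickle.dump((d,s),open('c3.pkl','wb'))
g=s['tool_pos']-[0,0,.167];print(g,s['force'])
P=place(ST,[(x,y,45) for x in(-21,21) for y in(-27,27)])
a=[tile(d[n],*proj(d[n],[g])[0],80,60,proj(d[n],P)) for n in('scene','side')]
cv2.imwrite('pics/p3.png',np.vstack([np.hstack(a),np.hstack([tile(d['wrist'],256,150,160,120,proj(d['wrist'],P)),tile(d['side'],*proj(d['side'],[g])[0],48,36,[])])]))
```

```text
[ 0.56300231 -0.1099411   0.07337774] [-0.73781316 -0.16534026 -0.67830986]
217 148 5.0
240 153 5.0
176 90 2.5
256 165 8.333333333333334
```

View pics/p3.png

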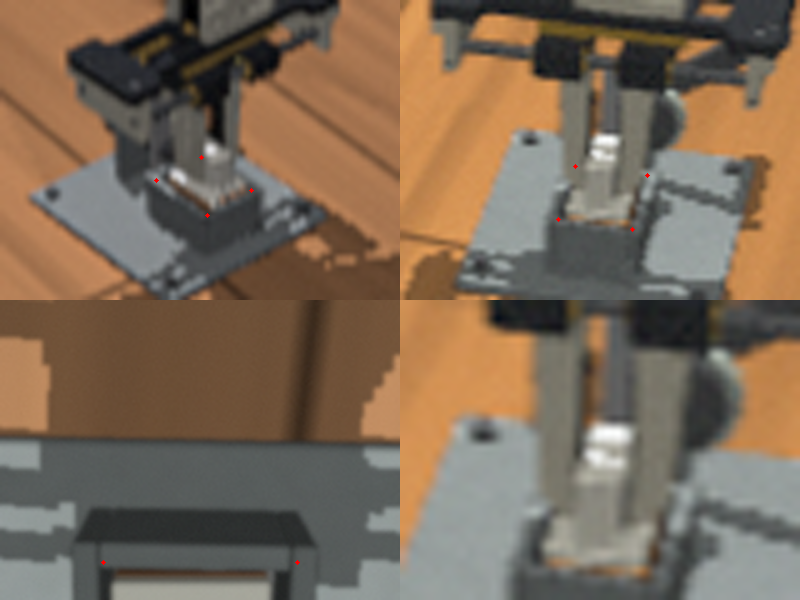

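The block sits inside the well mouth with gaps all round (wrist tile: block x 111–272, well 103–297). It has not touched the platform yet. I'll go down gently until contact.

{"name": "arm_command", "arguments": {
  "increments": [
    [0, 0, 0.004, 0, 0, 0],
    [0, 0, 0.007, 0, 0, 0],
    [0, 0, 0.01, 0, 0, 0],
    [0, 0, 0.01, 0, 0, 0],
    [0, 0, 0.01, 0, 0, 0]
  ]
}}

```text
t: 8.62
tool_pos: [0.563, -0.1099, 0.2386]
orientation: [2.122, 2.316, 0.0]
force: [-2.3, 0.5, 4.5]
opening: 0.0161
gripper_force: 30.0
```

Contact at the expected platform height (underside about 23 mm). Releasing and rising.

{"name": "arm_command", "arguments": {
  "increments": [
    [0, 0, 0, 0, 0, 0],
    [0, 0, 0, 0, 0, 0],
    [0, 0, 0, 0, 0, 0],
    [0, 0, -0.03, 0, 0, 0],
    [0, 0, -0.1, 0, 0, 0]
  ],
  "fingers": 0
}}

```text
t: 9.25
tool_pos: [0.5627, -0.1098, 0.2584]
orientation: [-2.121, -2.315, 0.001]
force: [-0.6, -0.8, -0.4]
opening: 0.0465
gripper_force: 0.0
```

{"name": "arm_command", "arguments": {
  "increments": [
    [0, 0, -0.2, 0, 0, 0],
    [0, 0, -0.4, 0, 0, 0],
    [0, 0, -0.5, 0, 0, 0],
    [0, 0, -0.5, 0, 0, 0],
    [0, 0, -0.5, 0, 0, 0]
  ]
}}

```text
t: 9.88
tool_pos: [0.5625, -0.1098, 0.3566]
orientation: [-2.121, -2.315, 0.002]
force: [-0.3, 0.2, 0.2]
opening: 0.0464
gripper_force: 0.0
```

Run:
```python
from look import *
d={n:read_camera(n) for n in('scene','side','wrist')};s=read_state();pickle.dump((d,s),open('c4.pkl','wb'))
G=lambda th,y:(-100*np.sin(1.13-th),y,50+100*np.cos(1.13-th))
P=place(ST,[G(.22,-103),G(.22,-133),G(.22,-163)]);print(P,s['force'],s['opening'])
a=[tile(d[n],*proj(d[n],place(ST,[(-30,-60,60)]))[0],100,75,proj(d[n],P)) for n in('scene','side')]
cv2.imwrite('pics/p4.png',np.vstack([np.hstack(a),np.hstack([tile(d['wrist'],256,192,512,384,[]),tile(d['side'],*proj(d['side'],P[1:2])[0],40,30,proj(d['side'],P))])]))
inc(*P[1][:2],.19,ST[2],s)
```

```text
[[ 0.49390743 -0.21924011  0.11137457]
 [ 0.49654402 -0.24912403  0.11137457]
 [ 0.49918062 -0.27900794  0.11137457]] [-0.03213052  0.00951286 -0.39013046] 0.046580653304454454
202 133 4.0
244 140 4.0
0 0 0.78125
295 136 10.0
shift [-0.665 -0.389 -0.003] turn [-0.001  -0.0004 -0.0002] q6 -0.37 t 10.03 | [ 0.5625 -0.1098  0.3563]
```

View pics/p4.png

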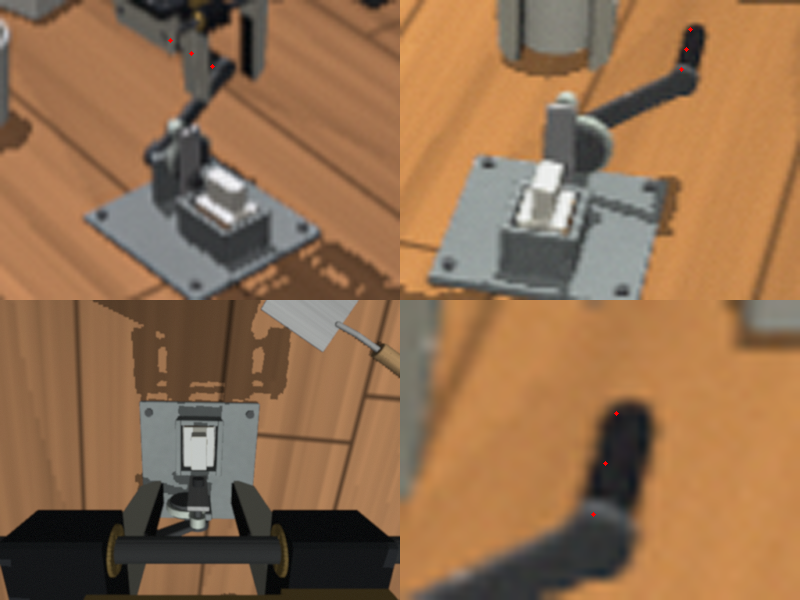

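The block stands upright and seated in the well, rib up. In the side zoom the grip's centreline is about (622,463), roughly 1.6 px to the robot side of my mark. That puts the lever at about 0.18. Moving above the grip with the fingers opened wider.

{"name": "arm_command", "arguments": {
  "increments": [
    [-0.25, -0.15, 0, 0, 0, 0],
    [-0.5, -0.3, 0, 0, 0, 0],
    [-0.665, -0.4, 0, 0, 0, 0],
    [-0.665, -0.4, 0, 0, 0, 0],
    [-0.665, -0.4, 0, 0, 0, 0]
  ],
  "fingers": -0.5
}}

```text
t: 10.65
tool_pos: [0.4949, -0.249, 0.3575]
orientation: [-2.122, -2.315, -0.0]
force: [-0.0, 1.0, 0.6]
opening: 0.0696
gripper_force: 0.0
```

Run:
```python
from look import *
c=read_camera('wrist');e=read_camera('side');s=read_state();pickle.dump((c,e,s),open('c5.pkl','wb'))
G=lambda th,y:(-100*np.sin(1.13-th),y,50+100*np.cos(1.13-th))
P=place(ST,[G(.18,-103),G(.18,-133),G(.18,-163)]);Q=place(ST,[(-75,50,8),(75,50,8)])
cv2.imwrite('pics/p5.png',np.hstack([tile(c,256,192,512,384,proj(c,np.r_[P,Q])),tile(e,*proj(e,P[1:2])[0],60,45,proj(e,P))]))
inc(*P[1],ST[2],s);print(s['opening'])
```

```text
0 0 0.78125
285 130 6.666666666666667
shift [-0.005 -0.006  0.414] turn [-0.0001 -0.0002  0.0002] q6 -0.65 t 10.75 | [ 0.4953 -0.2484  0.3579]
0.06937070328725849
```

View pics/p5.png

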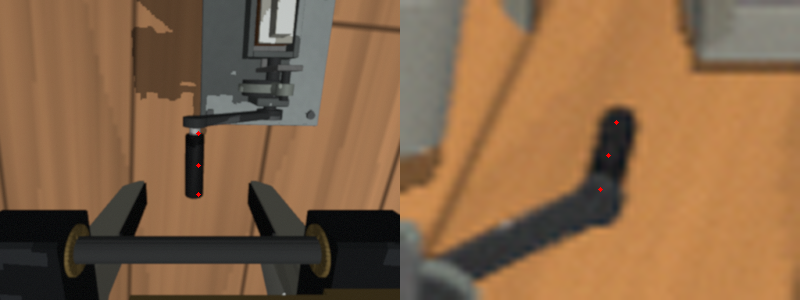

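The wrist tile shows the grip centre at x≈194 against my mark at 198. That is about 3–4 mm nearer the robot, so the lever is at about 0.13 and the grip about 104 mm high. Its length along y matches. Correcting, descending and closing.

{"name": "arm_command", "arguments": {
  "increments": [
    [-0.005, -0.02, 0.1, 0, 0, 0],
    [-0.005, -0.02, 0.22, 0, 0, 0],
    [-0.005, -0.02, 0.33, 0, 0, 0],
    [-0.005, -0.02, 0.41, 0, 0, 0],
    [-0.005, -0.02, 0.435, 0, 0, 0]
  ]
}}

```text
t: 11.38
tool_pos: [0.4905, -0.2501, 0.2694]
orientation: [-2.12, -2.315, 0.001]
force: [-0.6, -0.4, 0.2]
opening: 0.0697
gripper_force: 0.0
```

{"name": "arm_command", "arguments": {
  "increments": [
    [0, 0, 0, 0, 0, 0],
    [0, 0, 0, 0, 0, 0],
    [0, 0, 0, 0, 0, 0],
    [0, 0, 0, 0, 0, 0],
    [0, 0, 0, 0, 0, 0]
  ],
  "fingers": 1,
  "force": 30
}}

```text
t: 12.0
tool_pos: [0.491, -0.2508, 0.2716]
orientation: [2.122, 2.316, 0.0]
force: [0.3, 0.4, -0.8]
opening: 0.0245
gripper_force: 0.0
```

Run:
```python
from look import *
c=read_camera('side');s=read_state()
print(s['opening'],s['gripper_force'],s['force'])
g=s['tool_pos']-[0,0,.167];cs,sn=np.cos(ST[2]),np.sin(ST[2]);e=g[:2]-ST[:2]
l=cs*e[0]+sn*e[1];print('local',l,-sn*e[0]+cs*e[1],g[2],'R',np.hypot(l,g[2]-.05))
th=1.13-np.arcsin(-l/.1);print('lever by x',th)
A=R.from_rotvec(s['orientation']).as_matrix()
# arc from x-based lever; shift relative to now
for t in np.linspace(th,1.13,11)[1:]:
    dx=-.1*np.sin(1.13-t)-l;dz=.1*(np.cos(1.13-t)-np.cos(1.13-th))
    print(round(t,2),np.round(A.T@np.array([cs*dx,sn*dx,dz])/.2,3))
cv2.imwrite('pics/p6.png',tile(c,*proj(c,[g])[0],80,60,proj(c,[g]),400,300))
```

```text
0.02047341095569848 0.02381173486355692 [ 0.84013482 -0.22374293  0.65521162]
local -0.08458816306058276 -0.13416986162265607 0.10450053487935165 R 0.10062537270539257
lever by x 0.12178405137457915
0.22 [ 0.     0.029 -0.041]
0.32 [ 0.     0.062 -0.079]
0.42 [ 0.     0.099 -0.114]
0.53 [ 0.     0.139 -0.145]
0.63 [ 0.     0.181 -0.171]
0.73 [ 0.     0.227 -0.193]
0.83 [ 0.     0.274 -0.211]
0.93 [ 0.     0.323 -0.223]
1.03 [ 0.     0.373 -0.231]
1.13 [ 0.     0.423 -0.233]
276 123 5.0
```

View pics/p6.png

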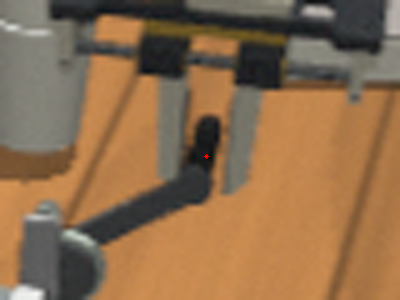

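The side view shows the fingers straddling the grip, with my mark on it at (206,156). They were still closing, so I'll let them finish.

{"name": "arm_command", "arguments": {
  "increments": [
    [0, 0, 0, 0, 0, 0],
    [0, 0, 0, 0, 0, 0],
    [0, 0, 0, 0, 0, 0],
    [0, 0, 0, 0, 0, 0],
    [0, 0, 0, 0, 0, 0]
  ],
  "force": 45
}}

```text
t: 12.68
tool_pos: [0.4911, -0.2507, 0.2714]
orientation: [2.122, 2.316, 0.0]
force: [1.9, 0.0, -0.5]
opening: 0.0168
gripper_force: 45.0
```

{"name": "arm_command", "arguments": {
  "increments": [
    [0, 0.005, -0.008, 0, 0, 0],
    [0, 0.013, -0.019, 0, 0, 0],
    [0, 0.021, -0.03, 0, 0, 0],
    [0, 0.029, -0.041, 0, 0, 0],
    [0, 0.029, -0.041, 0, 0, 0]
  ]
}}

```text
t: 13.3
tool_pos: [0.4972, -0.2502, 0.2796]
orientation: [2.122, 2.316, 0.001]
force: [5.9, -2.0, -7.6]
opening: 0.0167
gripper_force: 45.0
```

{"name": "arm_command", "arguments": {
  "increments": [
    [0, 0.02, -0.012, 0, 0, 0],
    [0, 0.035, -0.027, 0, 0, 0],
    [0, 0.055, -0.048, 0, 0, 0],
    [0, 0.076, -0.068, 0, 0, 0],
    [0, 0.076, -0.068, 0, 0, 0]
  ]
}}

```text
t: 13.92
tool_pos: [0.5126, -0.249, 0.2938]
orientation: [2.121, 2.315, 0.001]
force: [1.9, -3.3, -2.3]
opening: 0.0167
gripper_force: 45.0
```

```bash
cat > lev.py <<'E'
from look import *
s=read_state();g=s['tool_pos']-[0,0,.167];cs,sn=np.cos(ST[2]),np.sin(ST[2]);e=g[:2]-ST[:2];l=cs*e[0]+sn*e[1]
th=1.13-np.arctan2(-l,g[2]-.05);f=s['force'];fx=cs*f[0]+sn*f[1];a=1.13-th
print('x',l,'z',g[2],'R',np.hypot(l,g[2]-.05),'lever',th,'Frad',-fx*np.sin(a)+f[2]*np.cos(a),'Ftan',fx*np.cos(a)+f[2]*np.sin(a),'open',s['opening'],'f',f.round(1),'t',s['t'])
E
python3 lev.py
```

```text
x -0.06293045405166123 z 0.12680555619628556 R 0.0992941866866788 lever 0.443572527025782 Frad -2.750482711108994 Ftan -0.20966990122067797 open 0.016720188390839816 f [ 1.9 -3.3 -2.3] t 13.925
```

{"name": "arm_command", "arguments": {
  "increments": [
    [0, 0.022, -0.015, 0, 0, 0],
    [0, 0.044, -0.03, 0, 0, 0],
    [0, 0.066, -0.043, 0, 0, 0],
    [0, 0.086, -0.055, 0, 0, 0],
    [0, 0.086, -0.055, 0, 0, 0]
  ]
}}

```text
t: 14.55
tool_pos: [0.5292, -0.2477, 0.3039]
orientation: [2.122, 2.316, -0.001]
force: [1.0, -5.4, -6.3]
opening: 0.0168
gripper_force: 45.0
```

```bash
python3 lev.py
```

```text
x -0.046274839864710426 z 0.13686418032413786 R 0.09842127121658677 lever 0.6405153385784341 Frad -5.836234018090074 Ftan -2.5134782764010337 open 0.016760086076420433 f [ 1.  -5.4 -6.3] t 14.55
```

{"name": "arm_command", "arguments": {
  "increments": [
    [0, 0.026, -0.012, 0, 0, 0],
    [0, 0.052, -0.023, 0, 0, 0],
    [0, 0.078, -0.033, 0, 0, 0],
    [0, 0.101, -0.04, 0, 0, 0],
    [0, 0.101, -0.04, 0, 0, 0]
  ]
}}

```text
t: 15.18
tool_pos: [0.5489, -0.2462, 0.311]
orientation: [-2.122, -2.315, 0.003]
force: [-0.3, -7.9, -9.1]
opening: 0.017
gripper_force: 45.0
```

```bash
python3 lev.py
```

```text
x -0.02649431134371755 z 0.14399396055087452 R 0.09765660834586257 lever 0.8552557865735635 Frad -8.495890833169593 Ftan -3.4791185422099185 open 0.01697161966082658 f [-0.3 -7.9 -9.1] t 15.175
```

{"name": "arm_command", "arguments": {
  "increments": [
    [-0.003, 0.033, -0.005, 0, 0, 0],
    [-0.006, 0.066, -0.008, 0, 0, 0],
    [-0.008, 0.1, -0.01, 0, 0, 0],
    [-0.008, 0.132, -0.01, 0, 0, 0],
    [-0.008, 0.132, -0.01, 0, 0, 0]
  ]
}}

```text
t: 15.8
tool_pos: [0.5756, -0.2448, 0.3137]
orientation: [-2.121, -2.315, 0.001]
force: [-2.5, -2.7, -3.9]
opening: 0.0166
gripper_force: 45.0
```

```bash
python3 lev.py
python3 - <<'E'
from look import *
d={n:read_camera(n) for n in('scene','side')}
P=place(ST,[(0,-92,50),(0,-92,150),(0,-133,150)])
cv2.imwrite('pics/p7.png',np.hstack([tile(d[n],*proj(d[n],place(ST,[(0,-80,90)]))[0],80,60,proj(d[n],P)) for n in d]))
E
```

```text
x 0.00013087507127608304 z 0.14668378122819895 R 0.09668386980704959 lever 1.131353639562682 Frad -3.924131106188676 Ftan -2.7578154335710474 open 0.01657076671648687 f [-2.5 -2.7 -3.9] t 15.8
202 134 5.0
245 133 5.0
```

View pics/p7.png

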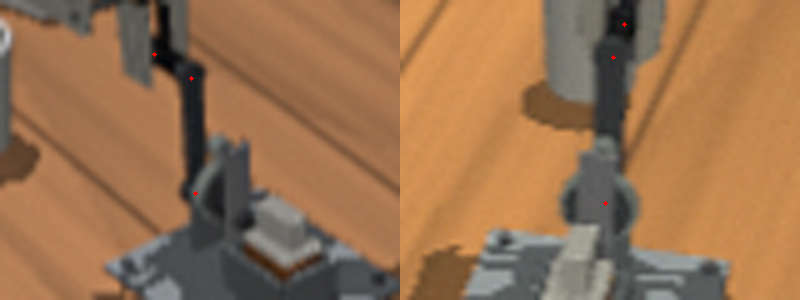

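The lever looks upright: the arm runs from (193,195) to (190,75) in the scene tile and lies on the vertical mark in the side tile. The block is raised. The five arc points fit a 100 mm circle centred 3 mm nearer the robot than my stand estimate, so I'll back off 2.5 mm and settle.

{"name": "arm_command", "arguments": {
  "increments": [
    [0, -0.006, 0, 0, 0, 0],
    [0, -0.012, 0, 0, 0, 0],
    [0, -0.012, 0, 0, 0, 0],
    [0, -0.012, 0, 0, 0, 0],
    [0, -0.012, 0, 0, 0, 0]
  ]
}}

```text
t: 16.52
tool_pos: [0.573, -0.245, 0.3138]
orientation: [-2.121, -2.316, 0.001]
force: [-3.2, -1.4, -6.1]
opening: 0.0172
gripper_force: 45.0
```

{"name": "arm_command", "arguments": {
  "increments": [
    [0, 0, 0, 0, 0, 0],
    [0, 0, 0, 0, 0, 0],
    [0, 0, 0, 0, 0, 0],
    [0, 0, 0, 0, 0, 0],
    [0, 0, 0, 0, 0, 0]
  ]
}}

```text
t: 17.15
tool_pos: [0.573, -0.245, 0.3138]
orientation: [-2.121, -2.316, 0.001]
force: [-5.2, -0.7, -7.1]
opening: 0.0169
gripper_force: 45.0
```

```bash
python3 lev.py
python3 - <<'E'
from look import *
d={n:read_camera(n) for n in('scene','side')}
P=place((ST[0]-.0025,*ST[1:]),[(0,-92,50),(0,-92,150)])
cv2.imwrite('pics/p8.png',np.hstack([tile(d[n],*proj(d[n],place(ST,[(0,-50,80)]))[0],80,60,proj(d[n],P)) for n in d]))
E
```

```text
x -0.0024263437989713345 z 0.1467689183112901 R 0.09679933210186908 lever 1.104931666442109 Frad -6.9432371660702366 Ftan -5.427137997872573 open 0.016880614484815867 f [-5.2 -0.7 -7.1] t 17.15
207 140 5.0
243 142 5.0
```

View pics/p8.png

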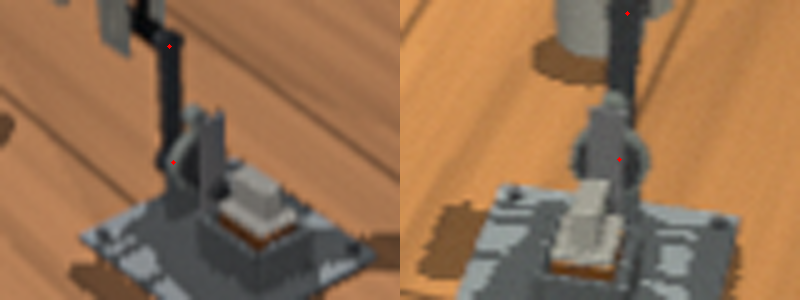

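The arm lies on the vertical marks in both views, (169,46)–(173,162) in the scene tile. The block is raised with its amber showing above the rim, and the grip is held at 45 N. Handing in.

```bash
python3 -c "
from plant import *
print(close_job())"
```

```text
the job is handed in; nothing more can be done
None
```

The job is handed in (no verdict was returned): the block stands rib up in the well, let go and raised, the lever is upright to within about 0.03 rad by my estimate, and the gripper still holds the roller grip at 45 N at about 17 s of the 51 s.

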